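# Build the light trap and show the filter plate to the sensor

### The job

On the sensor module, build up the light trap: set the medium cup upright in the fixed large cup, let go, then set the small cup in the medium one. Then take the amber filter plate that already lies label up (its frosted end is the one with the notched corner) and hold it level, label up, with the middle of its frosted end centred a few centimetres above the mouth of the small cup and that end pointing to the sensor head, the plate in line with the module and touching nothing but the gripper; finish there, still holding it motionless, with the spare plate and everything else on the bench left where it was.

Things in the scene. Friction and masses are not known exactly. Their poses are not given: they have to be found in the camera images.
- module: Fixed sensor module: aluminium base (x -55 to +135, 90 wide, 8 mm high) with fixed black large cup: inner radius 33 mm at floor, 35 at rim, outer 39; floor 12, rim 38 mm above table. Origin: on the table on the cup's axis; z up, x towards the blue sensor head (x +75 to +135, y +-22, top 214 mm, on a post), which is always on the side away from the robot. Yaw within 0.25 rad.
- trap_mouth (a point): Point on the axis of the large cup, fixed to the module, 116 mm above the table: where the centre of the small cup's mouth will be when both cups are nested. Axes as those of the module.
- medium_cup: Loose grey cup standing upright, open at the top, 65 mm high, outer radius 26 mm at the foot and 28 mm at the rim, wall 3 mm, floor 4 mm thick, about 70 g. Origin: centre of its underside, z up. Nested in the large cup its underside is 12 mm and its rim 77 mm above the table, with about 7 mm of play all round.
- small_cup: Loose black cup standing upright, open at the top, 100 mm high, outer radius 18.5 mm at the foot and 20 mm at the rim, wall 3 mm, floor 4 mm thick, about 60 g. Origin: centre of its underside, z up. Nested in the medium cup its underside is 16 mm and its rim 116 mm above the table, with about 5 mm of play all round.
- plate: Filter plate to present: rigid, 100 x 34 x 6 mm, about 35 g, amber, with a 30 mm frosted whitish end at +x; its corner at +x, -y is cut out 9 x 9 mm. Blue label with white stripes on top of the frosted end. Origin: centre of the underside, x towards the frosted end, z out of the label face. Lies label up at any yaw along a narrow rubber rest, underside 20 mm above the table.
- frosted_end (a point): Point in the middle of the plate's frosted end: 35 mm along +x from the plate's centre, at half its thickness. Axes as the plate's.
- clear_end (a point): Point near the plate's clear amber end: 35 mm along -x from the plate's centre, at half its thickness. Axes as the plate's.
- spare_plate: A spare filter plate of the same make, lying label down on a rest of its own (no label seen from above, notch on the other corner of its frosted end). Origin: centre of its underside as it lies, x towards the frosted end, z up. Must be left alone.
- rest_a: Fixed black rubber block under the plate, 72 x 22 x 20 mm (x, y, z), narrower than the plate, so fingers can pass down both long edges of the plate to just above the table. Origin: centre of its underside; x along its length.
- rest_b: The same rubber block under the spare plate. The two rests may change places from one time to the next.
- gearmotor: Grey gearmotor on the table, about 145 x 52 x 62 mm; bystander. Origin at its underside.
- screwdriver: Screwdriver lying on the table; bystander.
- mouse: Black computer mouse, 100 x 58 x 22 mm; bystander. Origin: centre of its underside.
- relay: Grey relay socket with an orange relay, 60 x 36 x 80 mm; bystander. Origin: centre of its underside.
- terminal_bin: Yellow open bin with terminals, 90 x 70 x 35 mm; bystander. Origin: centre of its underside.

How it is judged:
On the way, in this order (a step that is already met when the one before it is completed fails the run):
1. the medium cup stands in the large cup, let go (z of medium_cup in the frame of module between 0.006 and 0.019 m and horizontal distance between medium_cup and module below 0.013 m and angle between medium_cup's own z axis and vertical below 0.12 rad and contact force between the fingers and medium_cup below 0.1 N), for 0.2 s.
2. the small cup stands in the medium cup, let go (z of medium_cup in the frame of module between 0.006 and 0.019 m and horizontal distance between medium_cup and module below 0.013 m and angle between each of medium_cup, small_cup's own z axis and vertical below 0.12 rad and z of small_cup in the frame of module between 0.01 and 0.023 m and horizontal distance between small_cup and module below 0.018 m and contact force between the fingers and small_cup below 0.1 N), for 0.2 s.
3. the plate is lifted from its rest (height (world z) of plate above 0.06 m and contact force between the fingers and plate above 0.3 N), for 0.2 s.
At the end, for the whole second after the job is handed in: Cups nested upright, let go. Gripper alone holds the plate still, label up, level within 12 deg, in line with the module within 17 deg, frosted end towards the sensor; middle of the frosted end within 18 mm of the trap's axis and 8 to 75 mm above the small cup's mouth (all of step 2 and contact force between the fingers and medium_cup below 0.1 N and horizontal distance between frosted_end and trap_mouth below 0.018 m and z of frosted_end in the frame of trap_mouth between 0.008 and 0.075 m and angle between plate's own z axis and vertical below 0.21 rad and angle between the x axis of plate and the x axis of module, either way round below 0.3 rad and x of clear_end in the frame of trap_mouth below -0.03 m and contact force between the fingers and plate above 0.3 N and linear speed of plate below 0.03 m/s and angular speed of plate below 0.3 rad/s and contact force between plate and module below 0.05 N and contact force between plate and medium_cup below 0.05 N and contact force between plate and small_cup below 0.05 N and contact force between plate and rest_a below 0.05 N and contact force between plate and rest_b below 0.05 N and contact force between plate and spare_plate below 0.05 N); the arm keeps its last pose, push and grip.
It fails at once if the spare plate is disturbed (moved more than 20 mm) (distance of spare_plate from where it was at the start of the episode above 0.02 m).
It fails at once if another thing on the bench is disturbed (moved more than 30 mm) (distance of any of gearmotor, screwdriver, mouse, relay, terminal_bin from where it was at the start of the episode above 0.03 m).
It fails at once if a cup is tipped over (angle between any of medium_cup, small_cup's own z axis and vertical above 0.8 rad).
It fails at once if the plate is tipped off level by more than 60 degrees (angle between plate's own z axis and vertical above 1.05 rad).
It also fails if it takes over 61 s, if anything falls off the work surface, if the arm or the gripper's body presses on something with over 40 N, if the wrist force passes 120 N, or if a joint passes its speed limit or range.

### The arm

A 7-joint arm with a two-finger parallel gripper is mounted at the origin on the work surface. World frame = base frame: x ahead of the robot, y to its left, z up, the work surface at z = 0. Lengths are in m, angles in rad, forces in N, time in s.
With the tool pointing down it reaches from about 0.4 to 0.875 m from the base axis. Payload 6.5 kg.
Tool frame: the origin (TCP) lies between the finger pads; the fingertips stand 8 mm ahead of it and the grasp point (between the pads) lies 11 mm behind it; y points along the fingers, z is the direction in which the jaws open and shut, and the axes are right-handed (so a half turn about y gives the same grasp; the last joint's range is limited). The gripper opens to 85 mm and grips with 20 to 120 N. Pads are 22 mm wide; open, the fingers measure 114 mm over their backs; the gripper's body (76 mm by 85 mm) begins 54 mm behind the grasp point. The pads swing forward as they close: fully open they stand 13 mm farther back than shut.
Start: joints at [1.116, 0.536, -0.004, 1.538, 0.003, 1.067, -0.071], TCP at [0.246, -0.601, 0.239] pointing down, gripper open.
Joint ranges: [-2.7, 2.7], [-0.37, 2.16], [-1.27, 1.26], [0.24, 2.4], [-1.31, 4.45], [0.19, 1.91], [-2.76, 2.76]. Speed limits (rad/s): [2.39, 2.39, 3.14, 3.14, 3.14, 3.14, 3.14].

### API

Orientations are given as a 3x3 rotation matrix whose columns are the frame's x, y, z axes.
In Python, from station import env gives the robot as it stands. The module is installed in compiled form; this text tells all that it offers. Calls block until the motion is done:
- env.move_pose(position, orientation): joint-space move of the TCP to a pose.
- env.movel(position, ori=None, velocity=0.15, guard=None): straight line of the TCP; ori=None keeps the orientation; velocity is the mean speed in m/s. With guard (N) it stops when the force on the tool has changed by that much, and returns True; else False.
- env.set_joints(angles): joint-space move.
- env.let_go() and env.grasp(newtons=None): open the fingers fully, or close them until they stop; newtons is the grip in N (None keeps the last).
- env.hold(seconds).
- env.solve_ik(position, orientation): joint angles nearest the present ones, or None.
- env.get_state(): the state.
- env.read_camera(name): name is "scene" or "top" or "wrist"; returns a dict with "color" (480x640x3 uint8, red, green, blue), "K" (3x3 intrinsics, pixels), "dist" ([k1, k2, p1, p2, k3] as OpenCV has them; the pictures are not rectified), "camera_from_world" (4x4, takes a point from world to camera coordinates). Camera axes: x right, y up, looking along -z (the intrinsics and any distortion apply to the point x, -y, -z); pixel columns grow to the right and rows downward; lengths in m; the calibration is good to about 2 mm. A picture is of the moment at which its call begins. There is no depth.
A pose or a line that the arm cannot do raises env.IKError and nothing moves.
- env.job_done(): hands the job in, once; it reports no verdict.
The state is a dict: "t": time; "joint_pos": joint angles; "joint_velocities": joint speeds; "joint_efforts": joint torques, N m; "position": TCP position; "orientation": TCP orientation; "ft_force": force on the tool from outside, world axes, zero at the start; "wrist_torque": the same for the moment, N m; "gripper_width": finger opening in m.
Only numpy, scipy, OpenCV 4.12 (cv2) and the standard library are available. Lean on these libraries where they do the work, as an engineer would, in place of code of your own. Each camera call takes 0.05 s, during which the arm holds its last target.

## Working session

There is one attempt and no reset: what is moved stays moved. The work goes in short steps, each a Python script; the robot and the scene stay as the last script left them, time stands still between calls to the robot, and variables do not carry over. Pictures are saved under pics/ and viewed, and the job is handed in when it is done.

```bash
mkdir -p pics; python3 - <<'E'
from station import env
import cv2,numpy as np
s=env.get_state();print(s['t'],s['position'],s['orientation'],s['gripper_width'])
for n in ['scene','top','wrist']:
    c=env.read_camera(n);cv2.imwrite(f'pics/{n}0.png',c['color'][...,::-1]);print(n,c['K'].tolist() if hasattr(c['K'],'tolist') else c['K'],c['dist'],np.round(c['camera_from_world'],3))
    np.savez(f'{n}0.npz',**c)
E
```

```text
0.0 [ 0.24613788 -0.6009264   0.23841758] [[-9.25332812e-01 -7.78325075e-04  3.79155089e-01]
 [-3.79155865e-01  1.54944007e-03 -9.25331524e-01]
 [ 1.32730640e-04 -9.99998497e-01 -1.72885425e-03]] 0.08544253671960564
scene [[507.5500473363824, 0.0, 323.53411163997765], [0.0, 507.5500473363824, 235.74639269028256], [0.0, 0.0, 1.0]] [-0.11153978  0.          0.          0.          0.        ] [[ 0.495  0.869 -0.007 -0.317]
 [-0.717  0.413  0.561  0.358]
 [ 0.491 -0.272  0.828 -1.424]
 [ 0.     0.     0.     1.   ]]
top [[525.9753607562898, 0.0, 306.6934861254995], [0.0, 525.9753607562898, 241.28150996458285], [0.0, 0.0, 1.0]] [-0.12814284  0.          0.          0.          0.        ] [[-0.013 -1.    -0.006  0.027]
 [ 0.993 -0.014  0.113 -0.581]
 [-0.113 -0.005  0.994 -1.288]
 [ 0.     0.     0.     1.   ]]
wrist [[355.29223478461995, 0.0, 311.0096571906441], [0.0, 355.29223478461995, 249.26700711748552], [0.0, 0.0, 1.0]] [-0.00402792  0.          0.          0.          0.        ] [[ 0.379 -0.925 -0.001 -0.65 ]
 [ 0.882  0.362 -0.3    0.038]
 [ 0.278  0.113  0.954 -0.38 ]
 [ 0.     0.     0.     1.   ]]
```

View pics/scene0.png

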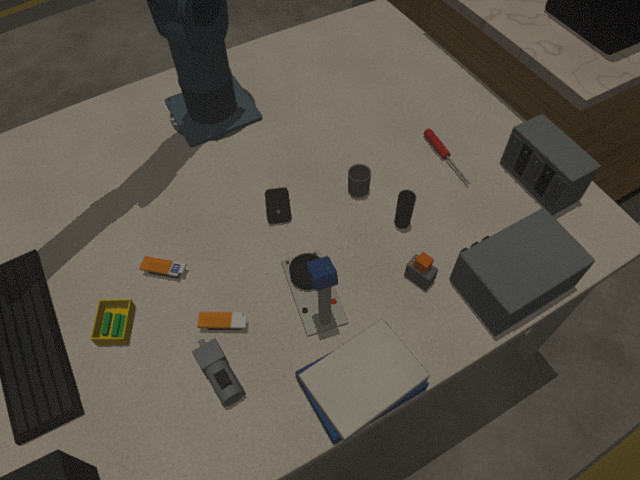

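View pics/top0.png

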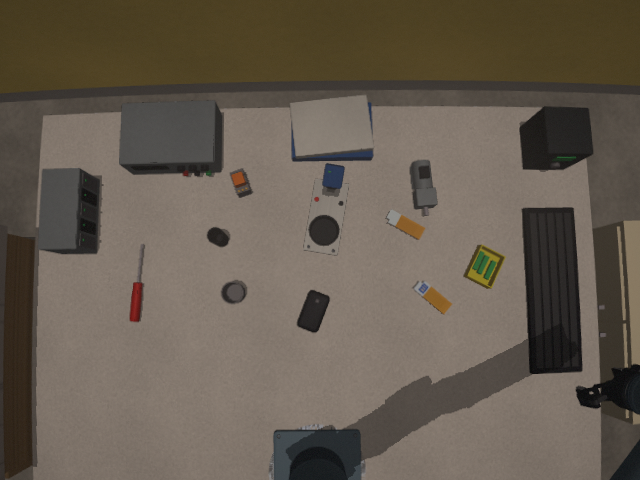

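View pics/wrist0.png

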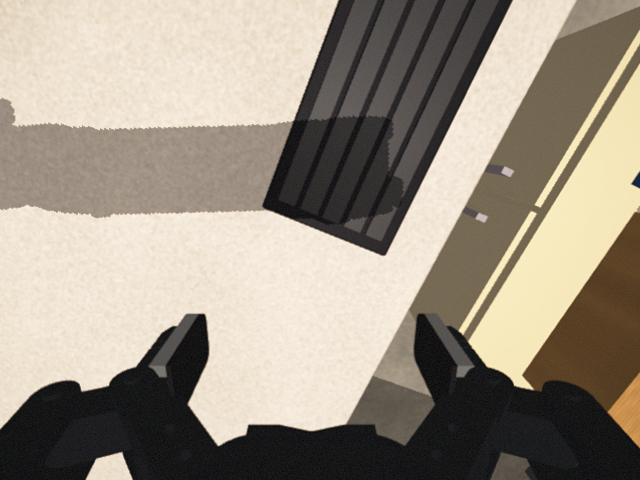

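The pictures show these pixel positions:

| Item | Top view | Scene view |
|---|---|---|
| Large cup on module | (324,230) | (303,271) |
| Medium cup | (233,292) | (359,180) |
| Small cup | (218,237) | (404,208) |
| Label-up plate | (433,297), blue label at its upper-left end | (163,267) |
| Spare plate | (405,225) | (222,320) |

The wrist camera sees only the keyboard so far.

```bash
cat > h.py <<'E'
import numpy as np,cv2
def und(c,uv):
    return cv2.undistortPoints(np.array(uv,float).reshape(-1,1,2),np.array(c['K']),np.array(c['dist'])).reshape(-1,2)
def ray(c,uv):
    T=np.array(c['camera_from_world']);R=T[:3,:3];t=T[:3,3]
    q=und(c,uv);d=np.c_[q[:,0],-q[:,1],-np.ones(len(q))]@R
    return -R.T@t,d/np.linalg.norm(d,axis=1,keepdims=True)
def plane(c,uv,z):
    o,d=ray(c,uv);return o+d*((z-o[2])/d[:,2])[:,None]
def tri(views):
    A=np.zeros((3,3));b=np.zeros(3);P=[]
    for c,uv in views:
        o,d=ray(c,uv);M=np.eye(3)-np.outer(d[0],d[0]);A+=M;b+=M@o;P.append((M,o))
    x=np.linalg.solve(A,b);return x,[np.linalg.norm(M@(x-o)) for M,o in P]
def proj(c,X):
    T=np.array(c['camera_from_world']);p=np.atleast_2d(X)@T[:3,:3].T+T[:3,3]
    p=p*[1,-1,-1]
    return cv2.projectPoints(p,np.zeros(3),np.zeros(3),np.array(c['K']),np.array(c['dist']))[0].reshape(-1,2)
def down(yaw): # jaw (z axis) direction at yaw
    z=np.array([np.cos(yaw),np.sin(yaw),0]);y=np.array([0,0,-1.]);return np.c_[np.cross(y,z),y,z]
E
python3 - <<'E'
from h import *
t=dict(np.load('top0.npz'));s=dict(np.load('scene0.npz'))
for n,uv,z in [('module',(324,230),.038),('sensor',(334,176),.21),('med',(234,291),.065),('small',(217,236),.1),('plate',(433,297),.026),('label',(423,287),.026),('spare',(405,225),.026),('mouse',(313,311),.02)]:
    print(n,plane(t,[uv],z).round(3))
for n,a,b in [('module',(324,230),(304,271)),('med',(234,291),(359,171)),('small',(217,236),(406,196)),('plate',(433,297),(163,267)),('spare',(405,225),(222,320))]:
    print(n,tri([(t,a),(s,b)]))
cv2.imwrite('pics/z.png',cv2.resize(np.hstack([t['color'][200:320,190:350,::-1]]),None,fx=5,fy=5,interpolation=2)[:600,:800])
E
```

```text
module [[ 0.608 -0.025  0.038]]
sensor [[ 0.705 -0.044  0.21 ]]
med [[0.458 0.198 0.065]]
small [[0.589 0.234 0.1  ]]
plate [[ 0.437 -0.297  0.026]]
label [[ 0.462 -0.272  0.026]]
spare [[ 0.62  -0.232  0.026]]
mouse [[0.407 0.006 0.02 ]]
module (array([ 0.60896879, -0.02759531,  0.02613107]), [np.float64(0.0027094938507587676), np.float64(0.002709493850758806)])
med (array([0.45854453, 0.19790307, 0.07418318]), [np.float64(0.001809611801187614), np.float64(0.0018096118011876026)])
small (array([0.59034443, 0.23594418, 0.09935152]), [np.float64(0.0023331990251571635), np.float64(0.0023331990251571596)])
plate (array([ 0.43700624, -0.29734328,  0.01576535]), [np.float64(0.0017273975906307128), np.float64(0.0017273975906307623)])
spare (array([ 0.6216567 , -0.23217295,  0.01733091]), [np.float64(0.0009789749458860937), np.float64(0.0009789749458861228)])
```

View pics/z.png

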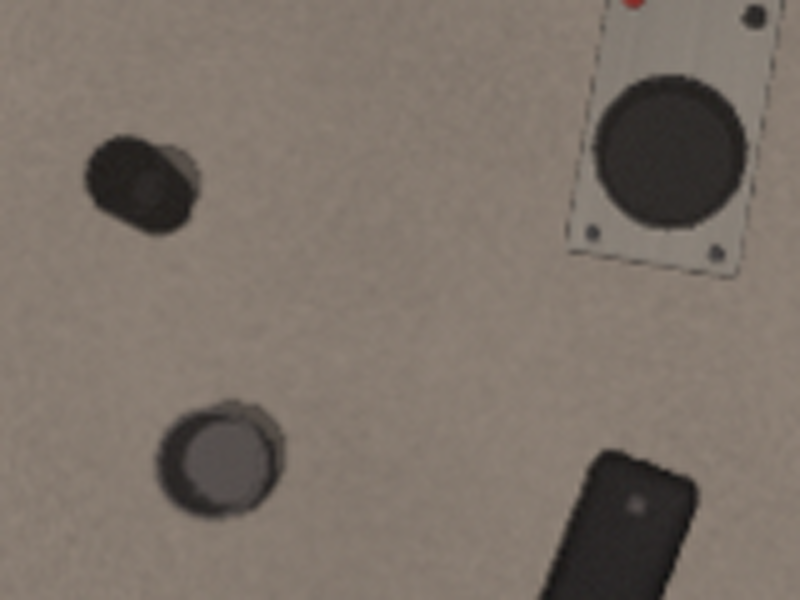

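```bash
python3 - <<'E'
from station import env
from h import *
st=env.get_state();R=np.array(st['orientation']);p=np.array(st['position'])
w=dict(np.load('wrist0.npz'));T=w['camera_from_world'];c=-T[:3,:3].T@T[:3,3]
print('cam in tool',R.T@(c-p),'view dir in tool',R.T@(-T[2,:3]))
for n,xy,yaws in [('med',(.458,.198),None),('small',(.59,.236),None),('mod',(.609,-.026),None),('plate',(.437,-.297),None)]:
  for yaw in np.arange(-3,3.2,.5):
    for z in (.06,.25):
      q=env.solve_ik([*xy,z],down(yaw)); print(n,round(yaw,1),z,None if q is None else np.round(q,2))
E
```

```text
cam in tool [-0.07772692 -0.13463697  0.00036832] view dir in tool [3.00073547e-01 9.53916056e-01 1.59197612e-04]
med -3.0 0.06 [ 0.3   0.89 -1.08  2.    1.02  0.94  1.94]
med -3.0 0.25 [ 0.34  0.47 -1.07  1.88  0.47  1.07  2.37]
med -2.5 0.06 [-1.04  0.7   0.72  2.07 -0.77  0.65 -2.3 ]
med -2.5 0.25 [-1.35  0.45  1.11  1.96 -0.47  1.02 -2.52]
med -2.0 0.06 [-0.28  0.59 -0.27  2.03  0.28  0.56 -2.75]
med -2.0 0.25 [-1.09  0.32  0.73  1.95 -0.26  0.96 -2.24]
med -1.5 0.06 [-0.22  0.6  -0.35  2.03  0.36  0.57 -2.32]
med -1.5 0.25 [ 0.14  0.37 -0.78  1.89  0.3   1.01 -2.27]
med -1.0 0.06 [-0.14  0.62 -0.45  2.02  0.46  0.6  -1.91]
med -1.0 0.25 [ 0.21  0.4  -0.88  1.88  0.36  1.03 -1.82]
med -0.5 0.06 [-0.02  0.65 -0.6   2.02  0.6   0.65 -1.53]
med -0.5 0.25 [ 0.29  0.44 -0.99  1.88  0.42  1.05 -1.37]
med 0.0 0.06 [ 0.    0.66 -0.64  2.01  0.63  0.67 -1.05]
med 0.0 0.25 [ 0.33  0.47 -1.06  1.88  0.46  1.07 -0.91]
med 0.5 0.06 [-0.07  0.64 -0.54  2.02  0.54  0.63 -0.48]
med 0.5 0.25 [ 0.36  0.49 -1.11  1.88  0.5   1.09 -0.44]
med 1.0 0.06 [-0.05  0.65 -0.57  2.02  0.58  0.64 -0.  ]
med 1
[... 4393 characters left out ...]
.5 0.06 [ 0.8   0.64 -0.37  1.95  0.38  0.62  0.68]
plate 0.5 0.25 [ 0.89  0.36 -0.47  1.83  0.19  1.    0.84]
plate 1.0 0.06 [ 0.87  0.65 -0.46  1.95  0.46  0.65  1.11]
plate 1.0 0.25 [ 0.97  0.37 -0.57  1.82  0.23  1.01  1.3 ]
plate 1.5 0.06 [ 0.94  0.68 -0.55  1.94  0.55  0.68  1.54]
plate 1.5 0.25 [ 1.05  0.4  -0.68  1.82  0.29  1.03  1.76]
plate 2.0 0.06 [ 1.28  0.93 -1.08  1.93  1.02  0.98  1.7 ]
plate 2.0 0.25 [ 1.31  0.54 -1.07  1.81  0.52  1.12  2.06]
plate 2.5 0.06 [-0.23  0.96  1.08  2.01 -1.12  0.94 -2.31]
plate 2.5 0.25 [ 1.31  0.54 -1.07  1.81  0.52  1.12  2.56]
plate 3.0 0.06 [ 0.25  0.63  0.34  1.99 -0.36  0.58 -2.45]
plate 3.0 0.25 [ 0.25  0.32  0.32  1.86 -0.12  0.97 -2.66]
```

```bash
python3 - <<'E'
from station import env
from h import *
def snap(n):
    c=env.read_camera('wrist');np.savez(n+'.npz',**c);cv2.imwrite(f'pics/{n}.png',c['color'][...,::-1])
env.move_pose([.44,-.30,.20],down(-.785));print(env.get_state()['t']);snap('p1')
env.movel([.47,-.25,.24],velocity=.3);snap('p2');print(env.get_state()['t'])
env.move_pose([.56,-.02,.30],down(1.38));snap('m1');print(env.get_state()['t'])
E
```

```text
1.5
1.9833
3.4167
```

View pics/p1.png

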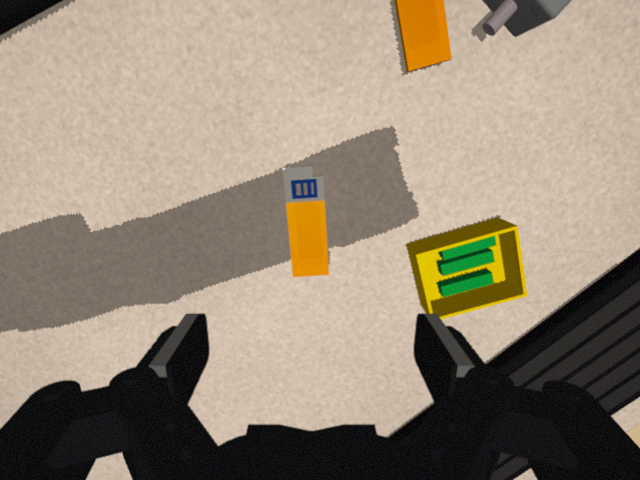

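View pics/p2.png

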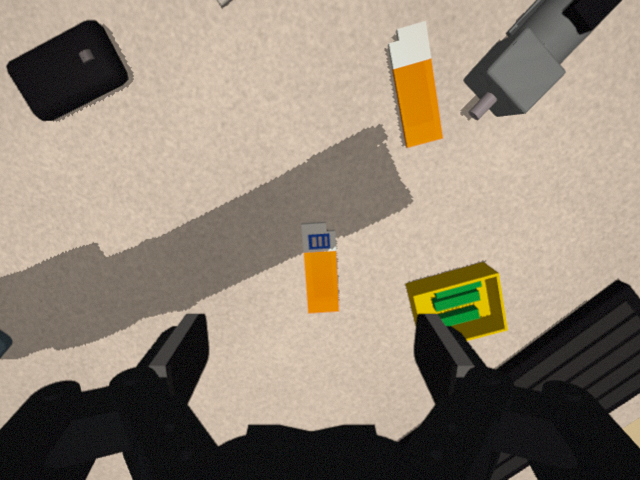

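View pics/m1.png

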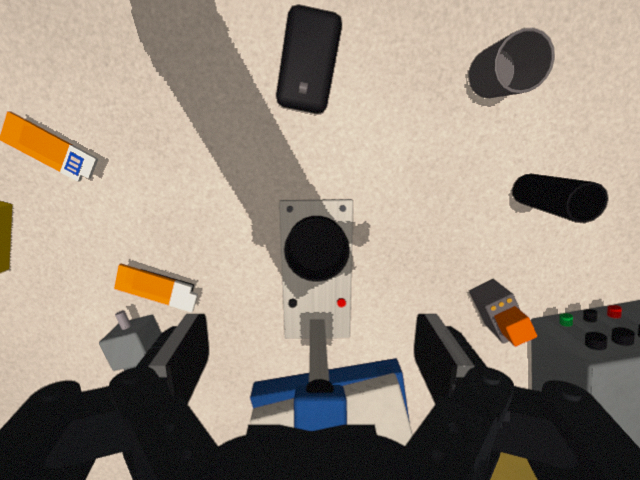

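p1 and p2 show the label-up plate centred near (306,222) and (320,268), frosted end up in the image. The spare lies at upper right. m1 shows the large cup at (317,247), and the rims of the medium cup at (525,60) and small cup at (588,202). Next I take a second cup view and run the numbers.

```bash
python3 - <<'E'
from station import env
from h import *
def snap(n):
    c=env.read_camera('wrist');np.savez(n+'.npz',**c);cv2.imwrite(f'pics/{n}.png',c['color'][...,::-1]);return c
# at -sin so camera is robot-side
env.move_pose([.53,.16,.30],down(1.38));m2=snap('m2');print(env.get_state()['t'])
for n in ('p1','p2'):
    c=dict(np.load(n+'.npz'));h=cv2.cvtColor(c['color'],cv2.COLOR_RGB2HSV)
    m=cv2.inRange(h,(8,180,120),(22,255,255));k,l,s,ce=cv2.connectedComponentsWithStats(m)
    for i in range(1,k):
        if s[i,4]>1000:
            ct=max(cv2.findContours((l==i).astype(np.uint8),0,2)[0],key=cv2.contourArea)
            print(n,s[i],ce[i].round(1),cv2.approxPolyDP(ct,4,True).reshape(-1,2).tolist())
E
```

```text
4.225
p1 [ 396    0   55   72 3021] [423.5  32.1] [[396, 0], [408, 71], [449, 59], [443, 1]]
p1 [ 286  201   42   75 2715] [307.6 237.7] [[323, 201], [286, 204], [293, 275], [327, 273]]
p2 [ 393   59   50   88 3030] [417.8 102.8] [[430, 59], [393, 70], [407, 146], [442, 137]]
p2 [ 304  251   35   62 1852] [321.3 281.3] [[334, 251], [304, 253], [309, 312], [338, 310]]
```

```bash
python3 - <<'E'
import cv2,numpy as np
a=[cv2.imread(f'pics/{n}.png') for n in('p1','p2')]
o=np.hstack([cv2.resize(a[0][155:285,260:350],None,fx=4,fy=4,interpolation=2),cv2.resize(a[1][205:335,270:360],None,fx=4,fy=4,interpolation=2)])
cv2.imwrite('pics/pz.png',o)
E
```

```text
(no output)
```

View pics/m2.png

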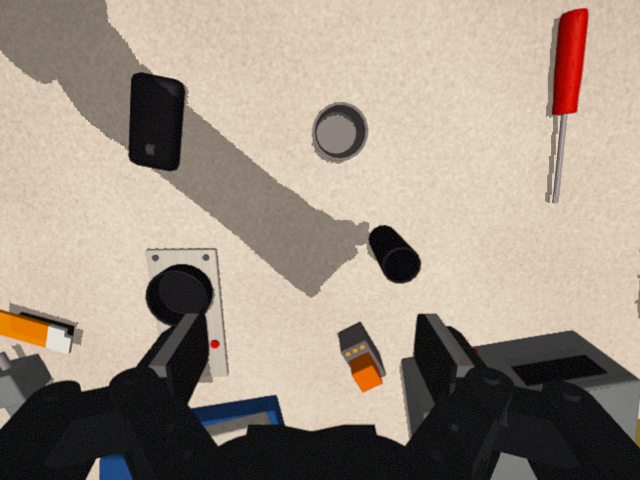

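View pics/pz.png

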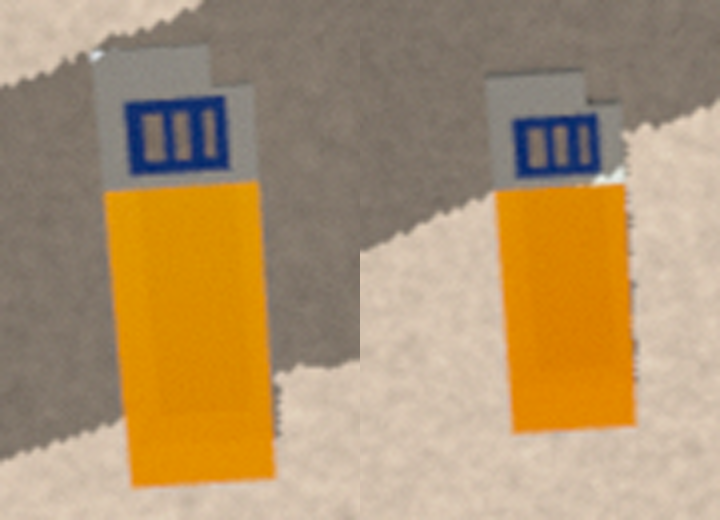

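In m2 the medium rim is at (340,131), the small rim at (402,264) and the large cup at (180,294). The crop shows the notch at the right of the frosted end, which is consistent with label up. Now triangulating.

```bash
python3 - <<'E'
from h import *
L=lambda n:dict(np.load(n+'.npz'))
p1,p2,m1,m2,t=L('p1'),L('p2'),L('m1'),L('m2'),L('top0')
C1=[(323.5,201),(286,203.5),(292.5,275.5),(327.5,273.5)];C2=[(334.5,251),(304,253),(309,312.5),(338.5,310.5)]
P=np.array([tri([(p1,a),(p2,b)])[0] for a,b in zip(C1,C2)]);print('plate corners',P.round(4))
for c,C in((p1,C1),(p2,C2)):
    Q=plane(c,C,.026);f=(Q[0]+Q[1])/2;b=(Q[2]+Q[3])/2;x=(f-b)/np.linalg.norm(f-b)
    print('len',np.linalg.norm(f-b),'wid',np.linalg.norm(Q[0]-Q[1]),np.linalg.norm(Q[2]-Q[3]),'yaw',np.arctan2(x[1],x[0]),'centre',(b+.05*x).round(4))
# rims: dark contour fits
def show(n,c):
    g=cv2.cvtColor(c['color'],cv2.COLOR_RGB2GRAY);return g
for n,c,box in [('m1',m1,None),('m2',m2,None)]:
    pass
for n,a,b in [('med',(525,60),(340,131)),('small',(588,202),(402,264)),('large',(317,247),(180,294))]:
    print(n,tri([(m1,a),(m2,b)]))
o=[]
for c,(u,v),k in [(m1,(525,60),4),(m1,(588,202),4),(m1,(317,247),4),(m2,(340,131),4),(m2,(402,264),4),(m2,(180,294),4)]:
    u0,v0=min(max(u-45,0),550),min(max(v-45,0),390);o.append(cv2.resize(cv2.convertScaleAbs(c['color'][v0:v0+90,u0:u0+90,::-1],alpha=1.8),None,fx=2.9,fy=2.9,interpolation=2));print(u0,v0)
cv2.imwrite('pics/rims.png',np.vstack([np.hstack(o[:3]),np.hstack(o[3:])]))
E
```

```text
plate corners [[ 0.4647 -0.2934  0.0238]
 [ 0.4408 -0.2715  0.0268]
 [ 0.3988 -0.3207  0.0342]
 [ 0.4211 -0.3436  0.0285]]
len 0.0679648495185248 wid 0.03289710335192668 0.03269656853927561 yaw 0.8498982536316171 centre [ 0.4409 -0.2958  0.026 ]
len 0.0684810784637865 wid 0.03160253656823563 0.03227723624085199 yaw 0.8653885030882391 centre [ 0.4409 -0.2963  0.026 ]
med (array([0.45576531, 0.2023671 , 0.06549866]), [np.float64(9.064620108532069e-05), np.float64(9.064620108541512e-05)])
small (array([0.59264767, 0.23968307, 0.09960926]), [np.float64(0.00039163993780061857), np.float64(0.0003916399378005243)])
large (array([ 0.60934177, -0.02413971,  0.02641979]), [np.float64(0.0004159157491564107), np.float64(0.00041591574915647697)])
480 15
543 157
272 202
295 86
357 219
135 249
```

View pics/rims.png

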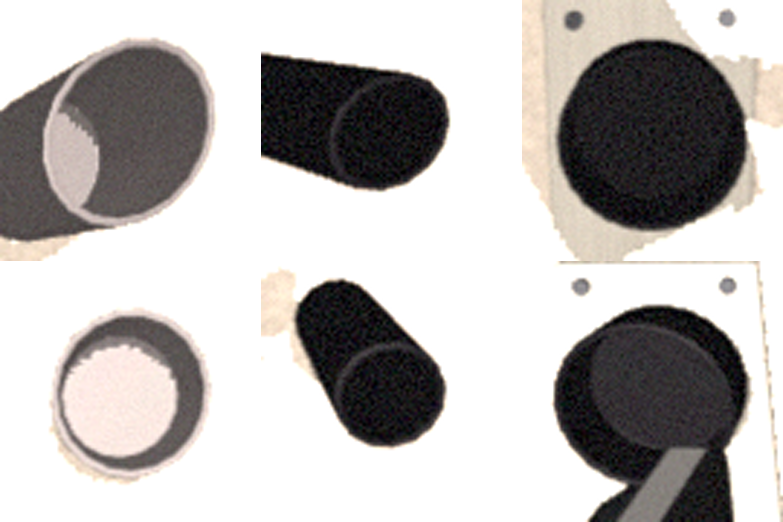

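```bash
python3 - <<'E'
from h import *
L=lambda n:dict(np.load(n+'.npz'))
m1,m2,t,s=L('m1'),L('m2'),L('top0'),L('scene0')
for n,a,b in [('med',(524.5,60.2),(340.3,131.9)),('small',(587.5,202.3),(401.5,265)),('large',(316.8,248.4),(179.8,295.9))]:
    print(n,tri([(m1,a),(m2,b)]))
    z={'med':.065,'small':.1,'large':.038}[n]
    print(plane(m1,[a],z),plane(m2,[b],z))
D=plane(m1,[(290,208.6),(342.5,208.5),(292.3,302.5),(341,302)],.008);print(D.round(4))
y=D[0]-D[1];print('yaw y',np.arctan2(y[1],y[0]));
for i,j in((0,2),(1,3)): d=D[j]-D[i];print(np.arctan2(d[1],d[0]))
D=plane(m2,[(155,258),(205.5,257.5),(215,343.5)],.008);print(D.round(4))
# top: base outline
g=cv2.cvtColor(m1['color'],cv2.COLOR_RGB2GRAY)
E=plane(m1,[(281,200),(352.5,199.5),(285,338),(350,337)],.008);print(E.round(4))
E=plane(m2,[(146.5,249),(216,248.5),(228,374)],.008);print(E.round(4))
E
```

```text
med (array([0.45621276, 0.2025169 , 0.06455346]), [np.float64(0.00035767124962598974), np.float64(0.0003576712496259787)])
[[0.45589623 0.20220221 0.065     ]] [[0.45656475 0.20254148 0.065     ]]
small (array([0.59297151, 0.23885889, 0.10030564]), [np.float64(5.7637824241967096e-05), np.float64(5.76378242420249e-05)])
[[0.59312955 0.23910905 0.1       ]] [[0.59303515 0.23890559 0.1       ]]
large (array([ 0.61100956, -0.02460929,  0.02758053]), [np.float64(8.366729361916399e-05), np.float64(8.36672936192215e-05)])
[[ 0.60787659 -0.02413759  0.038     ]] [[ 0.6069536  -0.01953472  0.038     ]]
[[ 0.5612 -0.0479  0.008 ]
 [ 0.5733  0.0147  0.008 ]
 [ 0.6844 -0.0712  0.008 ]
 [ 0.696  -0.008   0.008 ]]
yaw y -1.7625523948879929
-0.18739851937671165
-0.18312512998448596
[[ 0.5618 -0.0493  0.008 ]
 [ 0.5734  0.0139  0.008 ]
 [ 0.6964 -0.0081  0.008 ]]
[[ 0.5488 -0.0563  0.008 ]
 [ 0.5648  0.0283  0.008 ]
 [ 0.7346 -0.0921  0.008 ]
 [ 0.7501 -0.0048  0.008 ]]
[[ 0.5483 -0.056   0.008 ]
 [ 0.5643  0.0302  0.008 ]
 [ 0.7477 -0.0034  0.008 ]]
```

```bash
python3 - <<'E'
from station import env
from h import *
def snap(n):
    c=env.read_camera('wrist');np.savez(n+'.npz',**c);cv2.imwrite(f'pics/{n}.png',c['color'][...,::-1]);return c
def st(l):
    s=env.get_state();print(l,round(s['t'],2),s['position'].round(4),'w',round(s['gripper_width'],4),'f',np.round(s['ft_force'],2))
R=down(1.385)
env.move_pose([.456,.2025,.14],R);st('above')
print(env.movel([.456,.2025,.039],velocity=.15,guard=8));st('down')
env.grasp(30);st('grip')
env.movel([.456,.2025,.18],velocity=.25);st('lift');snap('g1')
env.movel([.609,-.024,.18],velocity=.3);st('over');snap('g2')
E
```

```text
above 4.98 [0.4579 0.202  0.1409] w 0.0856 f [ 0.75 -0.22  0.14]
False
down 5.81 [0.4569 0.2029 0.0398] w 0.0853 f [-0.08  0.85 -0.46]
grip 6.2 [0.4567 0.2026 0.0401] w 0.0556 f [-0.82 -1.56  8.4 ]
lift 6.92 [0.4554 0.2017 0.179 ] w 0.0552 f [ 0.17  0.03 -1.72]
over 8.03 [ 0.6079 -0.0216  0.1796] w 0.0554 f [-0.46  1.2  -0.61]
```

View pics/g2.png

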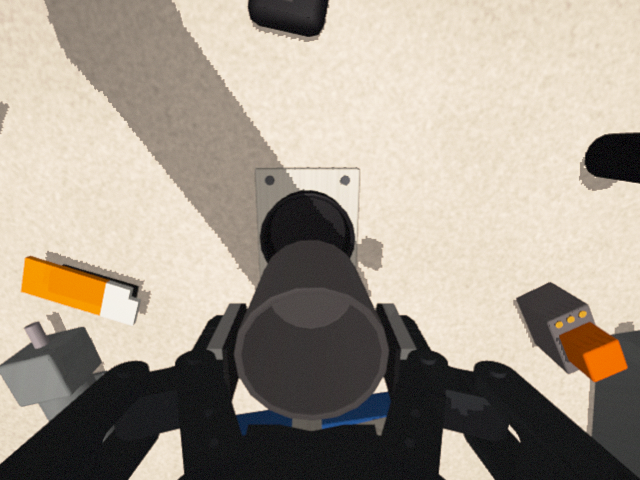

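g2 shows the medium cup square in the jaws, with its rim at (312,352), over the large cup at (307,233). I check the alignment and then lower.

```bash
python3 - <<'E'
from station import env
from h import *
def snap(n):
    c=env.read_camera('wrist');np.savez(n+'.npz',**c);cv2.imwrite(f'pics/{n}.png',c['color'][...,::-1]);return c
def st(l):
    s=env.get_state();print(l,round(s['t'],2),s['position'].round(4),'w',round(s['gripper_width'],4),'f',np.round(s['ft_force'],2));return s
c=dict(np.load('g2.npz'))
s=env.get_state();print('tcp',s['position'].round(4))
rim=plane(c,[(312,352.5)],.2055)[0];big=plane(c,[(307,237)],.038)[0];print('rim',rim,'large',big)
R=down(1.385)
print(env.movel([.609,-.024,.08],R,velocity=.2,guard=10));st('a')
print(env.movel([.609,-.024,.050],R,velocity=.05,guard=8));st('b')
snap('g3')
E
```

```text
tcp [ 0.6079 -0.0213  0.1798]
rim [ 0.60483112 -0.02052545  0.2055    ] large [ 0.60805681 -0.02458739  0.038     ]
False
a 8.72 [ 0.6096 -0.0232  0.081 ] w 0.0555 f [ 0.71 -0.44 -0.97]
True
b 9.28 [ 0.6085 -0.0248  0.0517] w 0.0554 f [-0.87 -1.28  5.6 ]
```

View pics/g3.png

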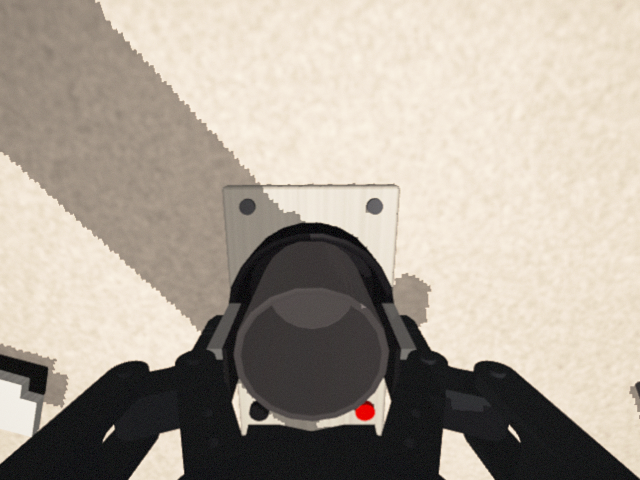

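g3 shows the cup down inside the large cup, and contact came at the expected height. I release it, look again, and fetch the small cup.

```bash
python3 - <<'E'
from station import env
from h import *
def snap(n):
    c=env.read_camera('wrist');np.savez(n+'.npz',**c);cv2.imwrite(f'pics/{n}.png',c['color'][...,::-1]);return c
def st(l):
    s=env.get_state();print(l,round(s['t'],2),s['position'].round(4),'w',round(s['gripper_width'],4),'f',np.round(s['ft_force'],2));return s
R=down(1.385)
env.let_go();st('open');env.hold(.2)
env.movel([.609,-.024,.15],velocity=.2);env.movel([.59,.0,.28],velocity=.3);snap('n1');st('up')
env.move_pose([.593,.239,.20],R);st('above');snap('s1')
E
```

```text
open 9.74 [ 0.6079 -0.0246  0.0512] w 0.0855 f [-0.66  0.71 -1.05]
up 11.22 [ 0.5891 -0.0006  0.2783] w 0.0855 f [-0.48  0.15 -0.8 ]
above 12.22 [0.5939 0.2368 0.1997] w 0.085 f [ 0.73  0.22 -0.17]
```

View pics/n1.png

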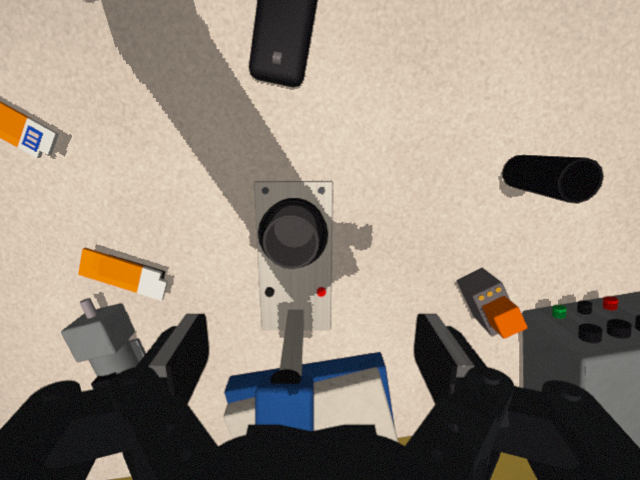

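View pics/s1.png

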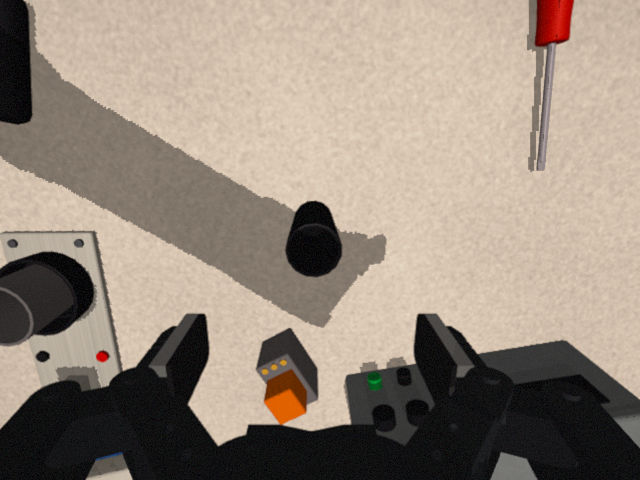

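n1 shows the medium cup upright in the large cup, rim centred near (293,237). s1 shows the small cup's rim at (314,249), under the jaws, with the relay well clear.

```bash
python3 - <<'E'
from station import env
from h import *
def snap(n):
    c=env.read_camera('wrist');np.savez(n+'.npz',**c);cv2.imwrite(f'pics/{n}.png',c['color'][...,::-1]);return c
def st(l):
    s=env.get_state();print(l,round(s['t'],2),s['position'].round(4),'w',round(s['gripper_width'],4),'f',np.round(s['ft_force'],2));return s
n1=dict(np.load('n1.npz'));s1=dict(np.load('s1.npz'))
print('med rim',plane(n1,[(292.5,237.5)],.077));sm=plane(s1,[(314,249.5)],.1)[0];print('small',sm)
print('small tri',tri([(s1,(314,249.5)),(dict(np.load('m2.npz')),(401.5,265))]))
R=down(1.385);x,y=(np.array([.593,.239])+sm[:2])/2
env.movel([x,y,.15],R,velocity=.2)
print(env.movel([x,y,.078],R,velocity=.1,guard=8));st('down')
env.grasp(30);st('grip')
env.movel([x,y,.26],velocity=.25);st('lift')
env.movel([.607,-.023,.26],velocity=.3);st('over');env.hold(.2);st('o2');snap('k1')
E
```

```text
med rim [[ 0.60346622 -0.02160465  0.077     ]]
small [0.59270505 0.23908552 0.1       ]
small tri (array([0.59295937, 0.23900722, 0.09974572]), [np.float64(0.00017816505161312072), np.float64(0.00017816505161321895)])
False
down 13.53 [0.5932 0.2394 0.0784] w 0.0854 f [ 0.4  -0.37  0.17]
grip 14.03 [0.5932 0.239  0.0786] w 0.0391 f [-1.11 -0.77  4.86]
lift 14.9 [0.592  0.2383 0.2582] w 0.0393 f [ 0.21  0.06 -1.4 ]
over 15.93 [ 0.6066 -0.0204  0.2598] w 0.0392 f [ 1.   -0.05  0.08]
o2 16.12 [ 0.6069 -0.0208  0.2601] w 0.039 f [ 0.86  0.24 -1.72]
```

View pics/k1.png

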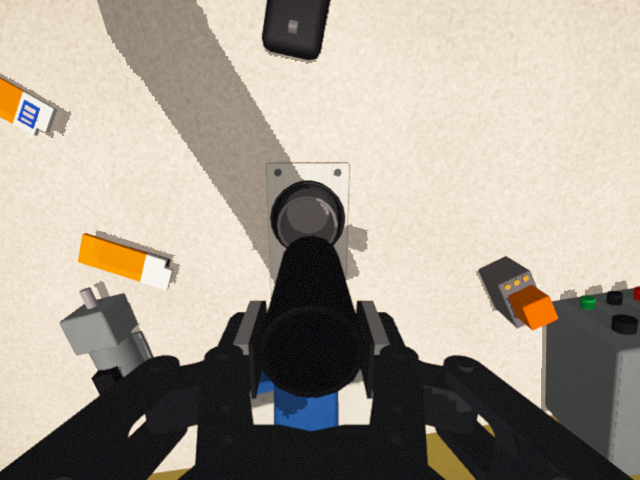

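k1 shows the small cup gripped, with its rim at (312,350), and the medium cup's mouth at (307,220). I align from this view and lower.

```bash
python3 - <<'E'
import cv2
a=cv2.imread('pics/k1.png')
cv2.imwrite('pics/k1z.png',cv2.resize(cv2.convertScaleAbs(a[150:410,220:400],alpha=1.8),None,fx=2.3,fy=2.3,interpolation=2))
from h import *
from station import env
c=dict(np.load('k1.npz'));p=env.get_state()['position'];print(p)
print('small rim',plane(c,[(312,350)],p[2]-.078+.1),'med rim',plane(c,[(307.5,222)],.077),'large',plane(c,[(308,216)],.038))
E
```

```text
[ 0.60694725 -0.02135829  0.2600647 ]
small rim [[ 0.60540673 -0.02007393  0.2820647 ]] med rim [[ 0.60467643 -0.02343993  0.077     ]] large [[ 0.60746585 -0.02379094  0.038     ]]
```

View pics/k1z.png

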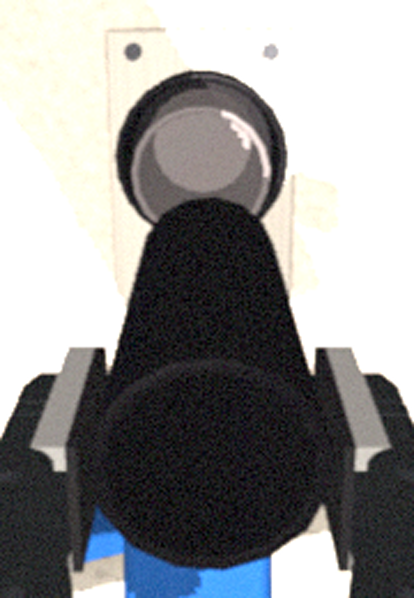

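```bash
python3 - <<'E'
from station import env
from h import *
def snap(n):
    c=env.read_camera('wrist');np.savez(n+'.npz',**c);cv2.imwrite(f'pics/{n}.png',c['color'][...,::-1]);return c
def st(l):
    s=env.get_state();print(l,round(s['t'],2),s['position'].round(4),'w',round(s['gripper_width'],4),'f',np.round(s['ft_force'],2));return s
print(env.movel([.606,-.0245,.168],velocity=.15,guard=12));st('a');env.hold(.2);s=st('a2')
snap('k2')
print(env.movel([.606,-.0245,.110],velocity=.06,guard=8));st('b')
print(env.movel([.606,-.0245,.092],velocity=.04,guard=6));st('c')
snap('k3')
E
```

```text
False
a 16.94 [ 0.6067 -0.0242  0.1688] w 0.0395 f [ 0.33 -0.57 -0.92]
a2 17.14 [ 0.6067 -0.0244  0.1691] w 0.0386 f [-0.33  0.13  0.15]
False
b 18.31 [ 0.6064 -0.0245  0.1104] w 0.0392 f [ 0.61  0.26 -1.12]
True
c 18.73 [ 0.6061 -0.0247  0.0943] w 0.0392 f [-1.19  0.13  4.94]
```

View pics/k2.png

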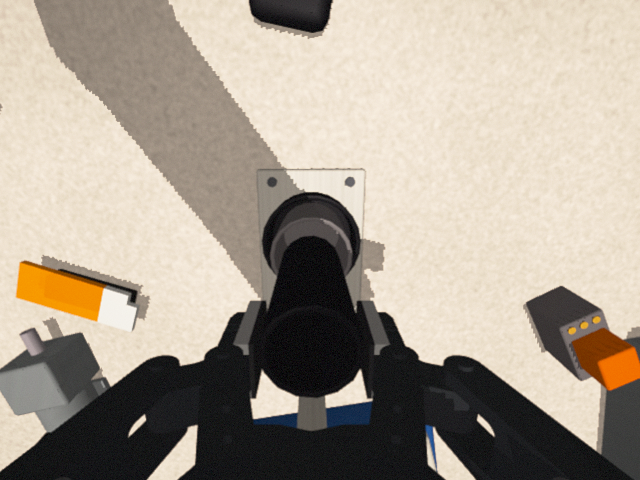

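View pics/k3.png

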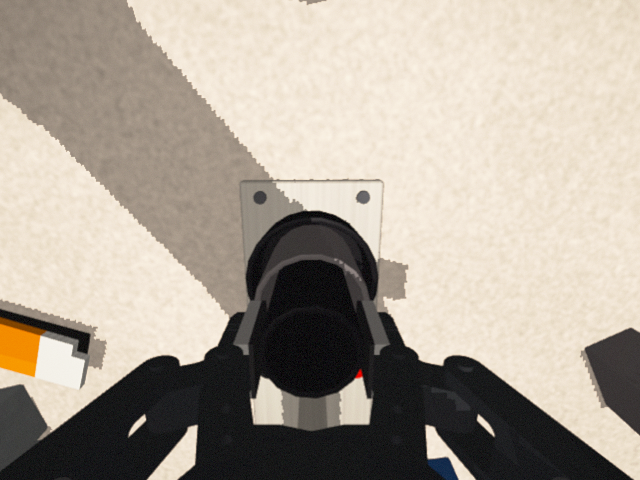

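The small cup touched down at 94.3 mm TCP height, as expected. I release it, look, and go to the plate.

```bash
python3 - <<'E'
from station import env
from h import *
def snap(n):
    c=env.read_camera('wrist');np.savez(n+'.npz',**c);cv2.imwrite(f'pics/{n}.png',c['color'][...,::-1]);return c
def st(l):
    s=env.get_state();print(l,round(s['t'],2),s['position'].round(4),'w',round(s['gripper_width'],4),'f',np.round(s['ft_force'],2));return s
env.let_go();env.hold(.2);st('open')
env.movel([.606,-.0245,.20],velocity=.15);env.movel([.58,-.04,.32],velocity=.3);snap('k4');st('up')
env.move_pose([.4358,-.302,.15],down(-.714));env.hold(.1);st('pl');snap('p3')
c=env.read_camera('scene');cv2.imwrite('pics/scene1.png',c['color'][...,::-1])
print(env.solve_ik([.566,-.016,.15],down(-1.757)))
E
```

```text
open 19.5 [ 0.6056 -0.0248  0.0942] w 0.0855 f [-0.28  0.18 -0.27]
up 20.98 [ 0.5793 -0.0402  0.3188] w 0.0853 f [ 1.19 -0.66  0.15]
pl 22.38 [ 0.437  -0.301   0.1502] w 0.0853 f [ 0.14 -0.64  0.04]
[-0.02013321  0.50867384 -0.04074324  1.83457763  0.02768681  0.79888584
 -1.83203691]
```

View pics/k4.png

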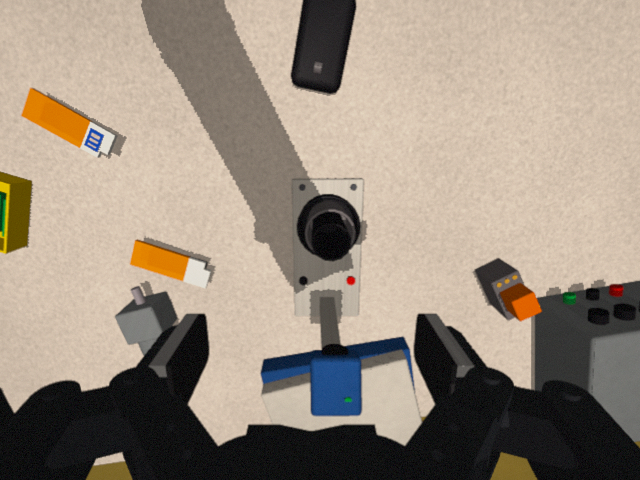

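View pics/p3.png

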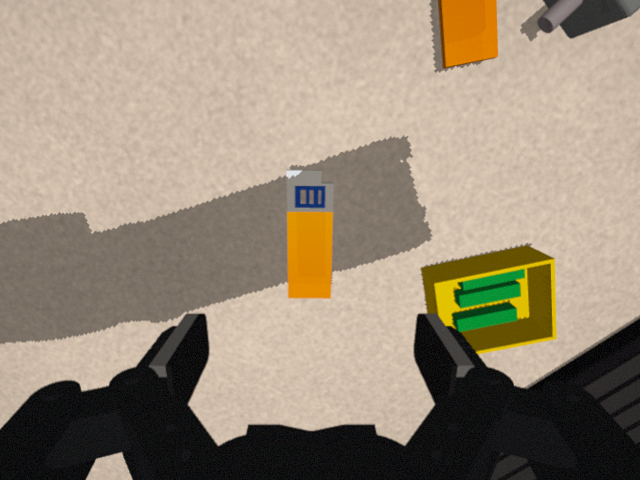

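View pics/scene1.png

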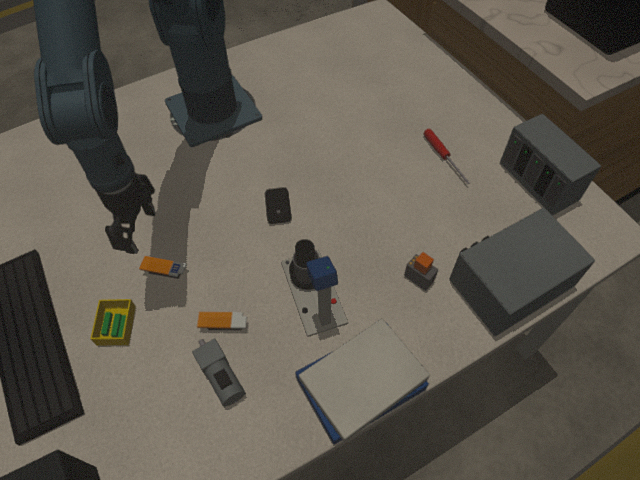

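k4 and scene1 show both cups nested upright: the small mouth is at (334,236) in k4 and (305,246) in scene1. p3 shows the plate square to the jaws, orange from (288,211) to (331,298), and the bin clear of the fingers. Grasping.

```bash
python3 - <<'E'
from station import env
from h import *
def snap(n):
    c=env.read_camera('wrist');np.savez(n+'.npz',**c);cv2.imwrite(f'pics/{n}.png',c['color'][...,::-1]);return c
def st(l):
    s=env.get_state();print(l,round(s['t'],2),s['position'].round(4),'w',round(s['gripper_width'],4),'f',np.round(s['ft_force'],2));return s
c=dict(np.load('p3.npz'))
Q=plane(c,[(332.5,212),(287.5,212),(289,298),(331,298)],.026);f=(Q[0]+Q[1])/2;b=(Q[2]+Q[3])/2;x=(f-b)/np.linalg.norm(f-b)
cen=b+.05*x;yaw=np.arctan2(x[1],x[0]);print('yaw',yaw,'cen',cen,np.linalg.norm(f-b))
tz,e=tri([(c,(287.5,212)),(dict(np.load('p1.npz')),(286,203.5))]);print(tz)
k4=dict(np.load('k4.npz'));print('small mouth',plane(k4,[(333.5,236)],.116))
cen=(cen*1+np.array([.441,-.296,.026]))/2
g=cen-.008*x;R=down(yaw-np.pi/2)
print('bin edge',plane(c,[(424,268),(440,355)],.035))
env.movel([g[0],g[1],.06],R,velocity=.15,guard=10)
print(env.movel([g[0],g[1],.013],R,velocity=.06,guard=5));st('down')
snap('q1')
np.save('g.npy',np.r_[g,yaw])
E
```

```text
yaw 0.859222763233177 cen [ 0.44059748 -0.29718139  0.026     ] 0.06968052587409054
[ 0.4400317  -0.27174904  0.02268827]
small mouth [[ 0.60053303 -0.02162065  0.116     ]]
bin edge [[ 0.49163991 -0.36902652  0.035     ]
 [ 0.45772482 -0.4395117   0.035     ]]
False
down 24.16 [ 0.4358 -0.3028  0.0132] w 0.0852 f [0.61 0.04 0.04]
```

View pics/q1.png

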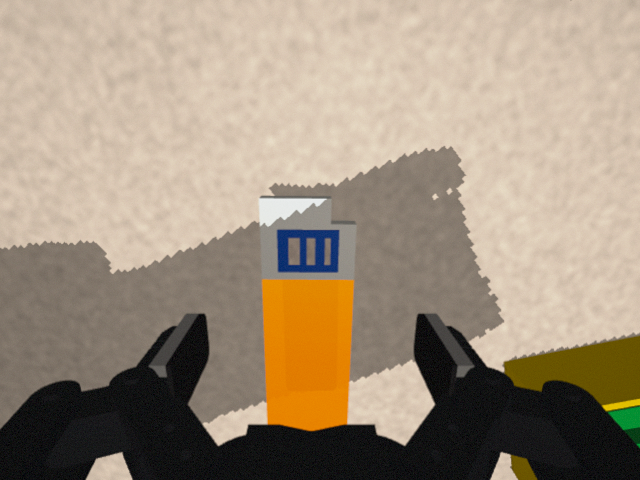

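q1 shows the plate centred between the open pads (columns 263–353). I grip, lift straight up and carry it high.

```bash
python3 - <<'E'
from station import env
from h import *
def snap(n):
    c=env.read_camera('wrist');np.savez(n+'.npz',**c);cv2.imwrite(f'pics/{n}.png',c['color'][...,::-1]);return c
def st(l):
    s=env.get_state();print(l,round(s['t'],2),s['position'].round(4),'w',round(s['gripper_width'],4),'f',np.round(s['ft_force'],2));return s
g=np.load('g.npy')
env.grasp(40);st('grip')
env.movel([g[0],g[1],.10],velocity=.1);env.hold(.3);st('lift');snap('q2')
env.movel([g[0],g[1],.25],velocity=.2);st('high')
env.move_pose([.50,-.06,.25],down(-1.757));st('turn')
env.movel([.50,-.003,.22],velocity=.15)
env.hold(.2);st('b');snap('q3')
E
```

```text
grip 24.74 [ 0.4357 -0.3027  0.0133] w 0.0329 f [-1.19  0.93  5.71]
lift 26.06 [ 0.4354 -0.3025  0.0996] w 0.0334 f [-0.46 -0.14 -0.25]
high 27.01 [ 0.4348 -0.3023  0.2489] w 0.0331 f [0.07 0.42 0.33]
turn 28.37 [ 0.4997 -0.0607  0.2495] w 0.0329 f [ 0.86 -0.25  0.18]
b 29.15 [ 0.5003 -0.0042  0.2204] w 0.0329 f [-0.53 -0.35 -1.05]
```

View pics/q2.png

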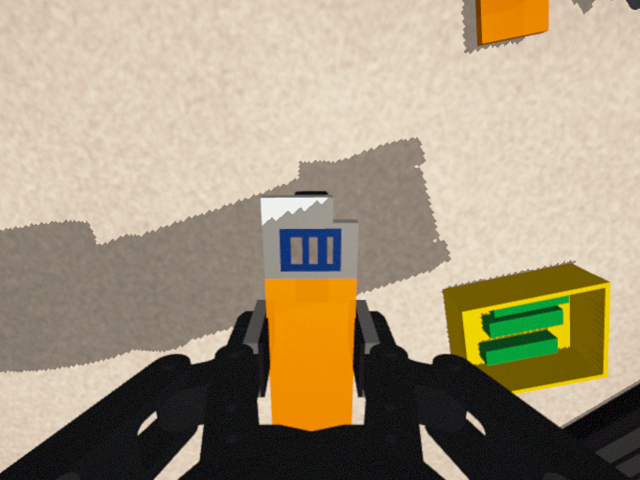

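View pics/q3.png

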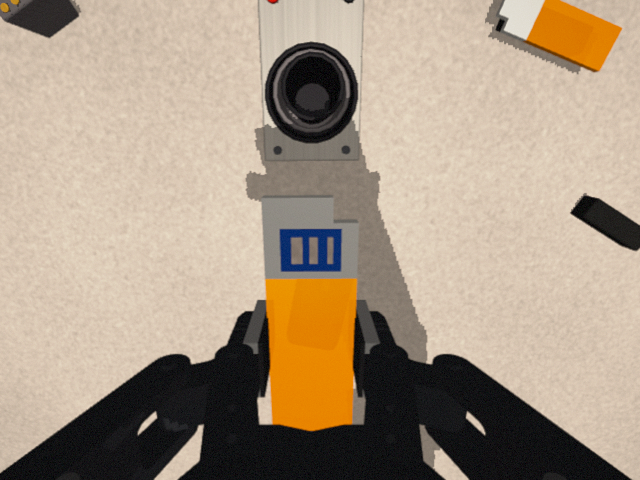

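q3 shows the plate level and label up in the jaws, in line with the module. The nested cups are ahead of it at (312,90). I compute the offset to the axis.

```bash
cat >fin.py <<'E'
from h import *
def off(c,s,pb,pe):
    p=s['position'];z=p[2]+.011+.002
    b=plane(c,[pb],z)[0];e=plane(c,[pe],z)[0];x=(e-b)/np.linalg.norm(e-b)
    print('frost len',np.linalg.norm(e-b),'yaw',np.arctan2(x[1],x[0]),'frost mid',(b+.015*x),'rel tcp along x',np.dot(b+.015*x-p,x))
    return b+.015*x
E
python3 - <<'E'
from station import env
from fin import *
c=dict(np.load('q3.npz'));s=env.get_state();print(s['position'])
f=off(c,s,(311,278),(311,196.5))
print('sides',plane(c,[(266,279),(357,279)],s['position'][2]+.013))
print('large rim',plane(c,[(311.5,92)],.038),'small mouth',plane(c,[(313,83)],.116))
cv2.imwrite('pics/q3z.png',cv2.resize(cv2.convertScaleAbs(c['color'][30:290,240:380,::-1],alpha=1.5),None,fx=2.3,fy=2.3,interpolation=2))
E
```

```text
[ 0.5002662  -0.00397528  0.22039808]
frost len 0.030096167314086254 yaw -0.1878217150933966 frost mid [ 0.54302332 -0.01218378  0.23339808] rel tcp along x 0.04353784646947272
sides [[ 0.53099988  0.00700866  0.23339808]
 [ 0.52472377 -0.02599028  0.23339808]]
large rim [[ 0.61208925 -0.02578833  0.038     ]] small mouth [[ 0.60824044 -0.0258685   0.116     ]]
```

View pics/q3z.png

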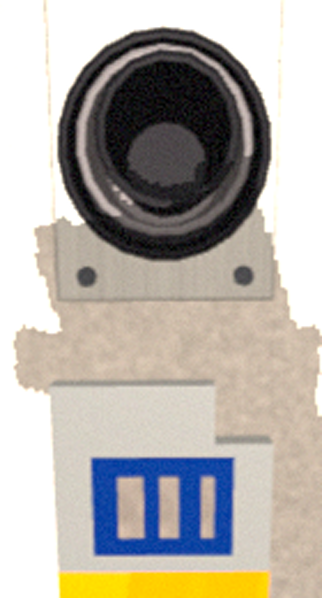

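```bash
python3 - <<'E'
from station import env
from fin import *
def snap(n,k='wrist'):
    c=env.read_camera(k);np.savez(n+'.npz',**c);cv2.imwrite(f'pics/{n}.png',c['color'][...,::-1]);return c
def st(l):
    s=env.get_state();print(l,round(s['t'],2),s['position'].round(4),'w',round(s['gripper_width'],4),'f',np.round(s['ft_force'],2));return s
R=down(-1.757)
print(env.movel([.5665,-.0165,.22],R,velocity=.12,guard=10));st('o')
print(env.movel([.5665,-.0165,.155],R,velocity=.06,guard=8));env.hold(.5);st('f')
snap('f1');snap('f1s','scene');snap('f1t','top')
E
```

```text
False
o 29.92 [ 0.5658 -0.0164  0.2197] w 0.0325 f [-0.56  0.09 -0.52]
False
f 31.65 [ 0.5665 -0.0165  0.155 ] w 0.0332 f [ 0.05 -0.29 -0.63]
```

View pics/f1.png

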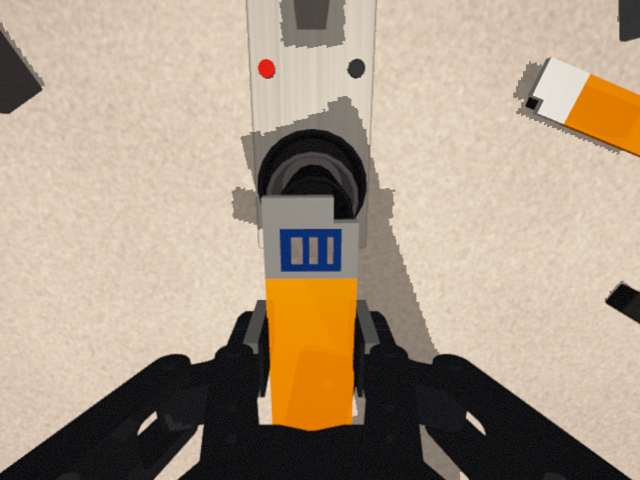

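View pics/f1s.png

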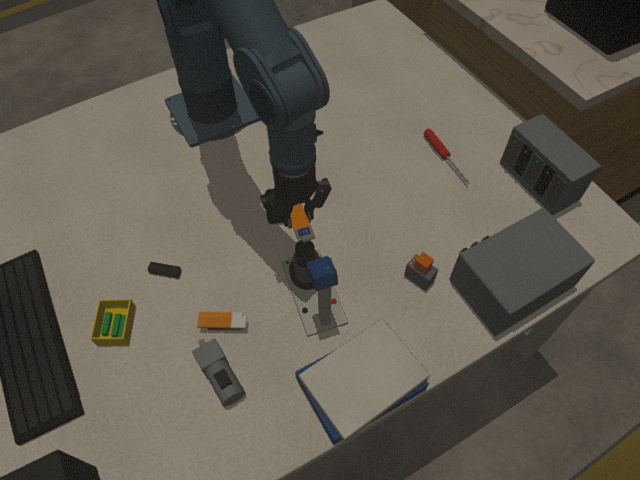

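View pics/f1t.png

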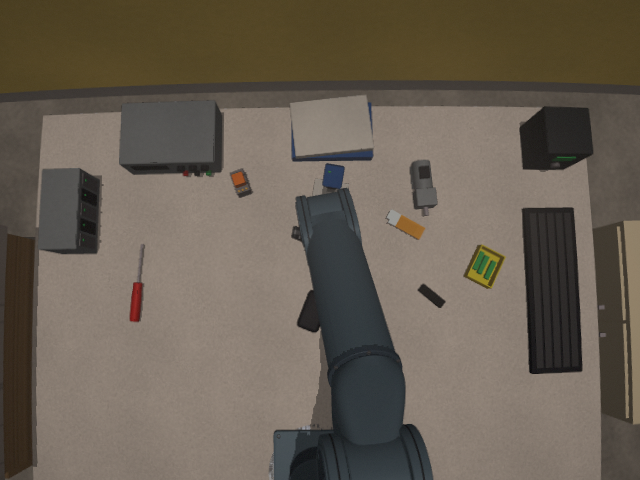

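f1 shows the plate level, label up, with its frosted end over the cups (large rim top edge at row 130). In f1s and f1t the other things look unmoved. I run one numeric check before handing in.

```bash
python3 - <<'E'
from station import env
from fin import *
c=dict(np.load('f1.npz'));s=env.get_state()
f=off(c,s,(311,278),(311,196.5))
far=plane(c,[(312,130)],.038)[0];u=np.array([.9827,-.185,0]);print('axis from far rim edge',far-.039*u)
d=plane(c,[(266.5,69),(356.5,68.5)],.008).mean(0);
m1=plane(dict(np.load('m1.npz')),[(292.3,302.5),(341,302)],.008).mean(0);print('dots mid',d,'earlier',m1)
print('axis from dots', d-u*.0832)
sc=dict(np.load('f1s.npz'))
cv2.imwrite('pics/fz.png',cv2.resize(cv2.convertScaleAbs(sc['color'][180:340,240:370,::-1],alpha=1.6),None,fx=3.7,fy=3.7,interpolation=2))
a=np.load('top0.npz')['color'].astype(int);b=np.load('f1t.npz')['color'].astype(int)
dd=np.abs(a-b).max(2)
for n,(x0,y0,x1,y1) in dict(spare=(380,200,430,245),gear=(405,150,445,222),screw=(120,235,150,330),relay=(225,160,255,200),bin=(460,240,510,292)).items(): print(n,(dd[y0:y1,x0:x1]>40).sum())
E
```

```text
frost len 0.030086072838667034 yaw -0.18598187117895687 frost mid [ 0.60923456 -0.02441549  0.16801635] rel tcp along x 0.04344706688699147
axis from far rim edge [ 0.60937139 -0.02512362  0.038     ]
dots mid [ 0.68932981 -0.03984776  0.008     ] earlier [ 0.69020117 -0.03964416  0.008     ]
axis from dots [ 0.60756917 -0.02445576  0.008     ]
spare 0
gear 0
screw 0
relay 0
bin 0
```

View pics/fz.png

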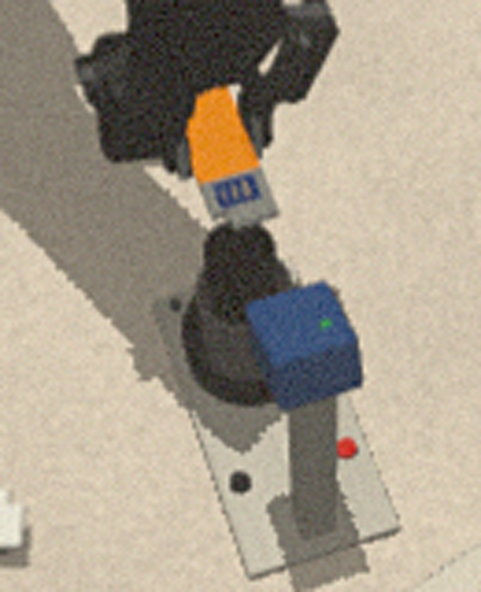

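The close-up shows the frosted end above the small cup's mouth with a clear gap. All estimates agree within about 2 mm, so I hand in.

```bash
python3 - <<'E'
from station import env
env.hold(.3);s=env.get_state();print(s['t'],s['position'].round(4),s['gripper_width'],abs(s['joint_velocities']).max());env.job_done()
E
```

```text
32.1 [ 0.5665 -0.0165  0.155 ] 0.032773090632827045 0.002455997435037581
the job is handed in; nothing more can be done
```

I nested the medium cup in the large one and the small cup in the medium one. I then gripped the label-up plate and am holding it level over the trap. The job was handed in at 32.1 s of the 61 s allowed; no verdict is reported.

**Last checks:**
- **Position:** the middle of the frosted end is within about 2 mm of the trap's axis, going by two sightings in the last wrist picture. From the arm's reading and the plate's height in the grip, it is about 50 mm above the small cup's mouth.
- **Direction:** the plate's yaw is −0.186 rad and the module's about −0.185, with the frosted end towards the sensor head.
- **Cups:** both touched down at the expected heights and looked upright and nested in the pictures after release.
- **Grip and stillness:** the grip width is 33 mm on the 34 mm plate, and the arm is nearly still (joint speeds below 0.003 rad/s).
- **Bystanders:** the spare plate, gearmotor, screwdriver, relay and bin show no change between the first and last top pictures. The mouse is partly hidden by the arm in the last top picture. In the last scene picture it is hidden completely, so I could not check it at the end. It looked unmoved in the scene picture taken before the plate was gripped.

**Disagreements:**
- The top and wrist cameras differed by up to about 5 mm. I used the wrist camera.
- One sighting put the small cup's mouth about 8 mm off the trap's axis, while a later one put it about 2 mm off. Both are within the allowed 18 mm.

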